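Uncap and refit the selector, then start the light source

ROBOT

A 6-joint arm with a two-finger parallel gripper is mounted at the origin on the work surface. World frame = base frame: x ahead of the robot, y to its left, z up, the work surface at z = 0. Lengths are in mm, angles in rad, forces in N, time in s.
With the tool pointing down it reaches from about 350 to 850 mm from the base axis. Payload 8.1 kg.
Tool frame: the origin (TCP) lies between the finger pads, 19 mm behind the fingertips; this is the grasp point; z points along the fingers, y is the line along which they close (so a half turn about z gives the same grasp; the last joint's range is limited). The gripper opens to 93 mm and grips with 3 to 60 N. Pads are 15 mm wide; open, the fingers measure 128 mm over their backs; the gripper's body (75 mm by 188 mm) begins 65 mm behind the grasp point.
Start: joints at [1.097, 0.13, 1.488, -0, 1.523, -0.085], TCP at [227.426, 555.232, 237.435] pointing down, gripper open.
Joint ranges: [-2.96, 2.96], [-0.89, 2.26], [0.02, 2.5], [-1.34, 4.48], [0, 2.73], [-2.66, 2.66]. Speed limits (rad/s): [2.39, 2.39, 2.79, 3.14, 3.14, 3.14].

INTERFACE

Orientations are given as a rotation vector (axis times angle).
In Python, from plant import * gives the robot as it stands.
- The arm moves only by the tool play_rows, never from a script. Its argument "deltas" is a list of rows, each an object with "jaw": the opening, from 0 (shut) to 1 (fully open); "offset": the shift along the tool's x, y, z in m, a list of three; "turn": the turn, a rotation vector about the tool's x, y, z in rad, a list of three. A call has 1 to 12 rows; each row shifts and turns the commanded pose from where the row before left it, along the tool's axes as they then stand; what a row does not reach is not made up. A row lasts 1/10 s, in which the tool goes at most 50 mm and 8.59 degrees, less where a joint would pass 70% of its speed; a pose out of reach is approached as far as the arm can. A call is refused whole if a number of a shift passes 0.05 or a number of a turn 0.15, either way. A call with a gripper value outside its range is refused whole. The fingers move at their own pace and stop on an object; "grip_force" is the grip in N (left out, the last holds). Time passes only in rows, so rows that do not move let the fingers close. It gives the time, the measured TCP pose, the force, the opening and the grip force at its end, in the units of the state.
- read_state(): the state, without advancing time (a new reading comes with each control period).
- camera(name): name is "side" or "top"; returns the picture (480x640x3 uint8, red, green, blue); there is no depth.
- camera_model(name): a dict with "K" (3x3 intrinsics, pixels), "dist_coeffs" ([k1, k2, p1, p2, k3] as OpenCV has them; the pictures are not rectified), "R" (3x3) and "t" (3): a world point X has camera coordinates R X + t. Camera axes: x right, y down, z forward; pixel columns grow to the right and rows downward; lengths in mm; the calibration is good to about 2 mm. A picture is of the moment at which its call begins. camera_model takes no time and is no camera call.
- hand_in(): hands the job in; it is judged then, once.
The state is a dict: "time": time; "joints": joint angles; "joint_vel": joint speeds; "joint_efforts": joint torques, N m; "position": TCP position; "tcp_rot": TCP orientation; "wrist_force": force on the tool from outside, world axes, zero at the start; "wrist_torque": the same for the moment, N m; "gripper_width": finger opening in mm; "gripper_force": force on a finger pad.
Only numpy, scipy, OpenCV 4.12 (cv2) and the standard library are available. Lean on these libraries where they do the work, as an engineer would, in place of code of your own. Each camera call takes 0.05 s, during which the arm holds its last target. There are 200 camera calls.

TASK

First lift the red cap off the light controller's selector shaft and put it in the clear tray. Then put the loose black handle on the bare square shaft, pushed fully down and with its pointed nose over the white tab of the shaft's collar. Turn the selector with it until the nose points at the blue dot, and only then press the green button fully in and let it come back out. Leave the tray, dish, screwdriver and lens mount where they are.

Things in the scene. Friction and masses are not known exactly. Their poses are not given: they have to be found in the camera images.
- cap: Loose red plastic cap, 50 g: an upturned round cup 60 mm tall, 47 mm across at its rim, 42 mm at its closed top, walls 4 mm. It stands loosely over the square shaft on the selector's collar, hiding the shaft but not the white tab. Origin: centre of its open underside, z to its closed top.
- cap_mid (a point): Point on the cap's axis half way up, 30 mm above its rim.
- controller: Fixed grey and orange light controller lying on the bench, 190 x 270 x 70 mm (x, y, z), its white control face on top at 70 mm above the bench. Origin: centre of its underside; its x and y axes run along its sides. It carries the selector shaft, four dots around it and the green button.
- selector_seat (a point): Centre of the top of the selector's black collar (radius 36, 8 mm thick), 78 mm above the bench on the shaft's axis: the handle's underside sits here. A steel shaft 20 x 20 mm stands on it, 20 mm tall, the upper 8 mm tapering to 13 mm; its flats are square to this frame. x turns with the shaft and points along the collar's white tab (9 mm wide, out to 53 mm, 1 mm below the collar's top).
- selector (a joint): Angle of the selector shaft: 0 at the off notch (black dot), growing clockwise seen from above. It clicks into four notches, at 0, 0.5, 1.0 and 1.5 rad; about 0.2 N m carries it over a hump.
- handle: Loose black handle, 160 g, standing on its square hub, 50 x 50 x 26 mm, with a square bore 21.6 mm wide, 22 mm deep, open below, parallel to the hub. On top a grip bar 90 long (x), 20 wide (y), 36 mm tall, its top 62 mm up; a pointed nose at +x reaches 55 mm from the axis, a white line on top runs to it. Origin: centre of the underside, on the bore's axis; x to the nose.
- handle_grip (a point): Point on the handle's axis inside the grip bar, 50 mm above its underside: a good place for the TCP, fingers closing across the bar (along the handle's y), tips 5 mm above the hub.
- handle_aim (a point): Point that the handle points at: 75 mm from its axis, straight ahead of the nose, level with its underside. With the handle seated and turned to a dot, it lies over that dot's centre.
- mark_blue: Flat blue dot, 18 mm across, on the control face, 75 mm from the shaft's axis at one of the notches 0.5, 1.0 and 1.5 rad; origin at its centre. Yellow and red dots take the other two.
- mark_yellow: Flat yellow dot, 18 mm across, like the blue one.
- mark_red: Flat red dot, 18 mm across, like the blue one.
- start (a joint): Travel of the green start button, m: 0 out, 0.007 fully in; it springs back and takes 6 N when fully in.
- start_top (a point): Centre of the top of the green button (34 mm across, in a black housing 50 mm across and 12 mm tall), 22 mm above the control face when out. It is pressed straight down.
- dish: Round glass dish, 90 mm across, 18 mm tall. Bystander; origin at the centre of its underside.
- tray: Clear open tray with a blue floor, 110 x 140 x 25 mm (x, y, z), walls and floor 3 mm thick; where the cap goes. Origin at the centre of its underside.
- screwdriver: Yellow-handled screwdriver, 180 mm long, lying on the bench. Bystander.
- lens_mount: Lens in a black ring on a post and foot, 123 mm tall, foot 60 x 60 mm. Bystander; origin at the centre of its underside.
Things that resemble listed ones, but are neither listed nor needed, are in the scene too. What is shaped like the handle but pink or yellow is not meant.

How it is judged (in metres and radians):
On the way, in this order (a step that is already met when the one before it is completed fails the run):
1. the red cap lies in the tray, let go (x of cap_mid in the frame of tray between -0.055 and 0.055 m and y of cap_mid in the frame of tray between -0.07 and 0.07 m and z of cap_mid in the frame of tray between 0 and 0.05 m and contact force between the fingers and cap below 0.5 N), for 0.2 s.
2. the handle is seated fully down on the shaft, its nose over the white tab (z of handle in the frame of selector_seat between -0.004 and 0.004 m and horizontal distance between handle and selector_seat below 0.005 m and angle between handle's own z axis and vertical below 0.08 rad and x of handle_aim in the frame of selector_seat above 0.06 m and y of handle_aim in the frame of selector_seat between -0.014 and 0.014 m), for 0.2 s.
3. the seated handle points at the blue dot (all of step 2 and horizontal distance between handle_aim and mark_blue below 0.014 m), for 0.3 s.
4. the green button is pressed fully in (value of joint start above 0.005 m and horizontal distance between handle_aim and mark_blue below 0.014 m), for 0.05 s.
At the end, for the whole second after the job is handed in: Cap in the tray (its middle over the floor, under 50 mm up). Handle at rest, fully down (within 4 mm of the collar, 5 mm of the shaft's axis, tilt under 0.08 rad), its aim point within 14 mm of the white tab's line and within 14 mm of the blue dot's centre; green button out again (under 1.5 mm) (all of step 3 and x of cap_mid in the frame of tray between -0.055 and 0.055 m and y of cap_mid in the frame of tray between -0.07 and 0.07 m and z of cap_mid in the frame of tray between 0 and 0.05 m and value of joint start below 0.0015 m and linear speed of handle below 0.03 m/s); the robot touches nothing.
It fails at once if the green button is pressed (over 3 mm) while the handle does not point at the blue dot (value of joint start above 0.003 m and not (horizontal distance between handle_aim and mark_blue below 0.016 m)).
It fails at once if the glass dish is moved by more than 30 mm (distance of dish from where it was at the start of the episode above 0.03 m).
It fails at once if the tray is moved by more than 30 mm (distance of tray from where it was at the start of the episode above 0.03 m).
It fails at once if the screwdriver is moved by more than 30 mm (distance of screwdriver from where it was at the start of the episode above 0.03 m).
It fails at once if the lens mount is moved by more than 30 mm (distance of lens_mount from where it was at the start of the episode above 0.03 m).
It also fails if it takes over 69 s, if anything falls off the work surface, if the arm or the gripper's body presses on something with over 40 N, if the wrist force passes 120 N, or if a joint passes its speed limit or range.

## Working session

There is one attempt and no reset: what is moved stays moved. The work goes in short steps, Python scripts to look and compute and a tool call to move; the robot and the scene stay as the last step left them, time stands still between calls to the robot, and variables do not carry over. Pictures are saved under pics/ and viewed, at most 10 in all, crops included, and the job is handed in when it is done.

Besides the shell and the picture viewer there is one more tool, called after ">>>" as a command line: name --argument value ..., lists and objects as JSON in quotes. play_rows: Moves the arm, as the interface text tells. Its arguments: {"type":"object","properties":{"deltas":{"type":"array"},"grip_force":{"type":"number"}},"required":["deltas"]}

```bash
mkdir -p pics; ls; python3 - <<'E'
from plant import *
import cv2,numpy as np
for n in("side","top"):
    im=camera(n); cv2.imwrite(f"pics/{n}0.png",im[:,:,::-1])
    m=camera_model(n); R=np.array(m["R"]);print(n,m["K"],m["dist_coeffs"],R.round(3).tolist(),(-R.T@np.array(m["t"])).round(0))
s=read_state();print(s["position"],s["tcp_rot"],s["time"],s["gripper_width"])
E
```

```text
pics
side [[436.82672237   0.         318.79435822]
 [  0.         436.82672237 241.38684865]
 [  0.           0.           1.        ]] [-0.03975927  0.          0.          0.          0.        ] [[0.982, -0.191, -0.011], [-0.123, -0.587, -0.8], [0.146, 0.787, -0.599]] [ 366. -859.  767.]
top [[555.71582253   0.         316.35144669]
 [  0.         555.71582253 245.9354643 ]
 [  0.           0.           1.        ]] [-0.00507267  0.          0.          0.          0.        ] [[0.013, -1.0, 0.004], [-0.997, -0.013, -0.078], [0.078, -0.003, -0.997]] [ 471.   37. 1213.]
[227.19206552 554.79536962 236.48162472] [-6.06718724e-01 -3.08198851e+00  2.56273408e-03] 0.1 92.7765531590744
```

View pics/top0.png

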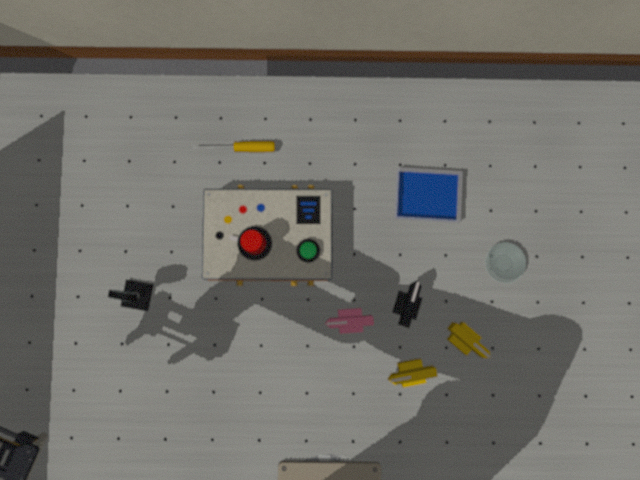

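View pics/side0.png

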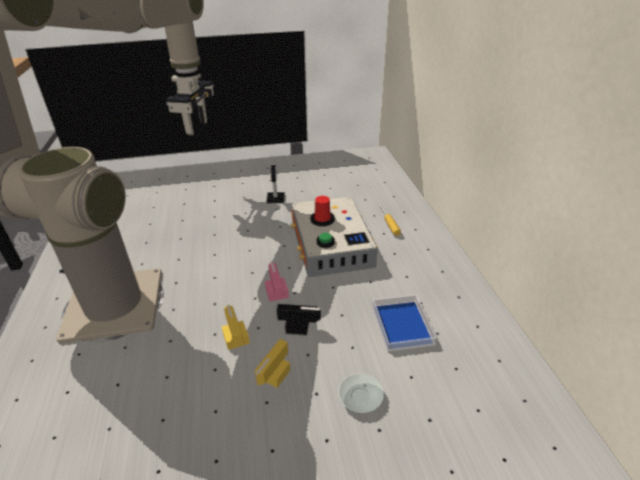

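The top view shows the cap at (252,241), the dots black (220,235), yellow (228,219), red (243,209) and blue (261,208), the button (308,250), the tray (430,194) and the black handle (407,303). In the side view the cap is at (322,210), the handle at (298,318) and the tray at (404,323). Next I'll make enlarged crops and measure by mask.

```bash
cat > h.py <<'E'
import cv2,numpy as np
from plant import *
M={n:{k:np.array(v,float) for k,v in camera_model(n).items() if k in("K","dist_coeffs","R","t")} for n in("side","top")}
def ray(n,p):
    m=M[n];u=cv2.undistortPoints(np.array([[p]],float),m["K"],m["dist_coeffs"])[0,0]
    return -m["R"].T@m["t"], m["R"].T@np.array([u[0],u[1],1.])
def onz(n,p,z):
    c,d=ray(n,p);return c+d*(z-c[2])/d[2]
def tri(pt,ps):
    a,d=ray("top",pt);b,e=ray("side",ps)
    s=np.linalg.lstsq(np.c_[d,-e],b-a,rcond=None)[0];p,q=a+s[0]*d,b+s[1]*e
    return (p+q)/2,np.linalg.norm(p-q)
def proj(n,X):
    m=M[n];return cv2.projectPoints(np.array([X],float),cv2.Rodrigues(m["R"])[0],m["t"],m["K"],m["dist_coeffs"])[0].ravel()
def blobs(im,lo,hi,amin=20):
    h=cv2.cvtColor(im,cv2.COLOR_RGB2HSV);m=cv2.inRange(h,np.array(lo),np.array(hi))
    n,l,s,c=cv2.connectedComponentsWithStats(m)
    return [(c[i].round(1).tolist(),s[i].tolist()) for i in range(1,n) if s[i][4]>=amin]
E
python3 - <<'E'
from h import *
I={n:cv2.imread(f"pics/{n}0.png")[:,:,::-1].copy() for n in("top","side")}
for n in I:
    for c,lo,hi in(("red",(0,180,90),(6,255,255)),("red2",(172,150,90),(180,255,255)),("blue",(105,150,60),(125,255,255)),("green",(60,120,30),(85,255,255)),("yel",(15,170,100),(30,255,255))):
        print(n,c,blobs(I[n],lo,hi,12))
t=I["top"];s=I["side"]
a=cv2.resize(t[180:290,195:345],(400,293),interpolation=3);b=cv2.resize(t[260:340,350:450],(400,320),interpolation=3)
c=cv2.resize(s[180:280,280:390],(400,364),interpolation=3);d=cv2.resize(s[285:345,255:345],(400,267),interpolation=3)
o=np.zeros((600,800,3),np.uint8)
o[:293,:400]=a;o[300:600,:400]=b[:300];o[:300,400:]=c[:300];o[310:577,400:]=d
cv2.imwrite("pics/crop0.png",o[:,:,::-1])
E
```

```text
top red [([242.5, 209.2], [240, 207, 6, 6, 28]), ([251.3, 240.5], [240, 230, 24, 23, 368])]
top red2 []
top blue [([427.4, 195.0], [398, 173, 59, 46, 2439]), ([307.9, 203.2], [300, 201, 17, 5, 73]), ([260.4, 207.3], [258, 205, 6, 6, 29]), ([308.1, 209.9], [302, 208, 13, 5, 48]), ([307.9, 216.6], [305, 215, 7, 4, 25])]
top green [([307.7, 249.8], [299, 241, 18, 19, 261])]
top yel [([254.3, 146.1], [234, 141, 41, 11, 392]), ([227.5, 219.2], [225, 216, 6, 7, 36]), ([293.3, 282.8], [292, 281, 4, 4, 13]), ([468.3, 336.3], [452, 323, 37, 35, 406]), ([459.7, 344.7], [450, 336, 20, 19, 151]), ([410.0, 365.0], [398, 360, 24, 11, 160]), ([416.2, 376.9], [389, 368, 47, 19, 371])]
side red [([322.1, 209.0], [315, 197, 15, 25, 310])]
side red2 []
side blue [([358.6, 237.7], [354, 234, 10, 8, 45]), ([402.5, 322.0], [378, 303, 51, 39, 1349])]
side green [([325.2, 238.2], [319, 234, 13, 10, 100])]
side yel [([395.9, 231.0], [394, 229, 5, 5, 15]), ([236.4, 333.5], [228, 317, 20, 31, 316]), ([275.0, 365.4], [258, 341, 31, 45, 601])]
```

View pics/crop0.png

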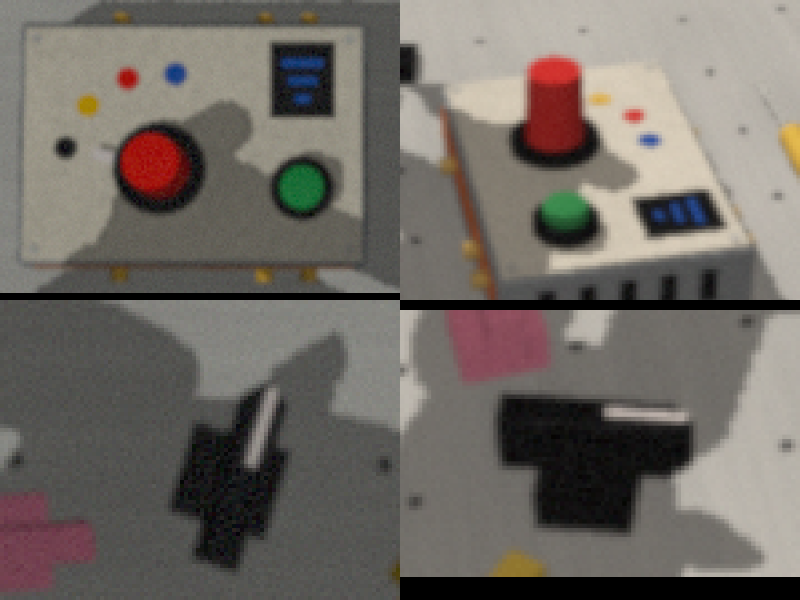

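The crops show the white tab at about (105,153) in the crop, pointing at the black dot, so the selector is at 0. The dots run clockwise yellow, red, blue, which puts blue at 1.5 rad. The handle's white line runs from about (411.6,301) to (418.4,282) in the top view, so its nose points up and slightly right.

```bash
python3 - <<'E'
from h import *
from scipy.optimize import least_squares
I={n:cv2.imread(f"pics/{n}0.png")[:,:,::-1].copy() for n in("top","side")}
t,s=I["top"],I["side"]
# dots: intensity-refined
def dk(im,box,thr):
    x0,y0,x1,y1=box;g=im[y0:y1,x0:x1].max(2);m=(g<thr).astype(np.uint8);n,l,st,c=cv2.connectedComponentsWithStats(m);i=1+st[1:,4].argmax();return c[i]+[x0,y0],st[i],l==i
b,_st,_=dk(t,(214,229,226,242),90)
px=[b,(227.5,219.2),(242.5,209.2),(260.4,207.3)]
P=np.array([onz("top",p,70)[:2] for p in px])
f=lambda v:(np.array([v[:2]+75*np.array([np.cos(v[2]-.5*k),np.sin(v[2]-.5*k)]) for k in range(4)])-P).ravel()
r=least_squares(f,[*P.mean(0)-[60,0],1.5]);print("dots",P.round(1).tolist(),"centre",r.x.round(3),"res",r.fun.round(1))
# dots height, two views
h=cv2.cvtColor(s,cv2.COLOR_RGB2HSV)
for nm,lo,hi,box,pt in(("blue",(100,90,60),(125,255,255),(340,205,356,226),px[3]),("red",(0,90,90),(10,255,255),(338,205,352,218),px[2])):
    x0,y0,x1,y1=box;m=cv2.inRange(h[y0:y1,x0:x1],np.array(lo),np.array(hi));ys,xs=np.nonzero(m);print(nm,len(xs),[v.round(1) if hasattr(v,'round') else v for v in tri(pt,(xs.mean()+x0,ys.mean()+y0))])
# cap top: bright face
def bright(im,box,thr):
    x0,y0,x1,y1=box;m=((im[y0:y1,x0:x1,0]>thr)&(im[y0:y1,x0:x1,1]<90)).astype(np.uint8);c=max(cv2.findContours(m,0,1)[0],key=cv2.contourArea);e=cv2.fitEllipse(c);return np.array(e[0])+[x0,y0],e[1]
for a in(170,190,210):
  ct,et=bright(t,(235,225,270,260),a);cs,es=bright(s,(310,190,335,226),a);print("cap",a,ct.round(1),np.round(et,1),cs.round(1),np.round(es,1),[np.round(v,1) for v in tri(ct,cs)])
print("cap z138",onz("top",(251.8,240.4),138).round(1),"tri eye",[np.round(v,1) for v in tri((251.8,240.4),(322.1,199.3))])
# button
gt=(307.7,249.8);print("button z92",onz("top",gt,92).round(1),[np.round(v,1) for v in tri(gt,(325.2,236.5))])
# tray rim outer
tr=blobs(t,(105,150,60),(125,255,255),1000)[0];ts=blobs(s,(105,150,60),(125,255,255),1000)[0];print("tray",tr,onz("top",tr[0],3).round(1),[np.round(v,1) for v in tri(tr[0],ts[0])])
m=cv2.inRange(cv2.cvtColor(t,cv2.COLOR_RGB2HSV),np.array((105,150,60)),np.array((125,255,255)));m[:,:390]=0
print("tray corners",[onz("top",p,3)[:2].round(0).tolist() for p in cv2.boxPoints(cv2.minAreaRect(np.argwhere(m)[:,::-1].astype(np.float32)))])
# handle line
def wl(im,box,thr):
    x0,y0,x1,y1=box;g=im[y0:y1,x0:x1].min(2);_,_,mm=0,0,(g>thr).astype(np.uint8);n,l,st,c=cv2.connectedComponentsWithStats(mm);return [(st[i].tolist(),(c[i]+[x0,y0]).round(1).tolist()) for i in range(1,n) if st[i,4]>8],l
for im,box in((t,(406,278,424,306)),(s,(296,302,324,314))):
    for thr in(130,150):print("line",wl(im,box,thr)[0])
d,st,l=dk(t,(385,270,430,335),45);print("dark",d,st)
cnt=max(cv2.findContours(l.astype(np.uint8),0,1)[0],key=cv2.contourArea)[:,0]+[385,270]
W=np.array([onz("top",p,62)[:2] for p in cnt])
print("px contour",cv2.approxPolyDP(cnt.astype(np.int32),1.2,True)[:,0].tolist())
d2,st2,l2=dk(s,(265,295,330,340),40);c2=max(cv2.findContours(l2.astype(np.uint8),0,1)[0],key=cv2.contourArea)[:,0]+[265,295];print("side",cv2.approxPolyDP(c2.astype(np.int32),1.2,True)[:,0].tolist())
E
```

```text
dots [[580.5, 233.9], [613.5, 217.4], [634.8, 186.9], [639.3, 149.9]] centre [564.792 160.453   1.361] res [-0.1 -0.1  0.1 -0.1  0.1  0.  -0.2  0.2]
blue 7 [array([640., 150.,  68.]), np.float64(0.9)]
red 17 [array([635.9, 187. ,  68. ]), np.float64(1.7)]Traceback (most recent call last):
  File "<stdin>", line 21, in <module>
  File "<stdin>", line 19, in bright
ValueError: max() iterable argument is empty
```

```bash
python3 - <<'E'
from h import *
I={n:cv2.imread(f"pics/{n}0.png")[:,:,::-1].copy() for n in("top","side")}
t,s=I["top"],I["side"]
print("R max",t[235:245,245:260,0].max(),t[240,238:268,0],s[195:222,322,0])
print("cap z138",onz("top",(251.8,240.4),138).round(1),"tri eye",[np.round(v,1) for v in tri((251.8,240.4),(322.1,199.3))])
gt=(307.7,249.8);print("button z92",onz("top",gt,92).round(1),[np.round(v,1) for v in tri(gt,(325.2,236.5))])
H=cv2.cvtColor(t,cv2.COLOR_RGB2HSV)
m=cv2.inRange(H,np.array((105,150,60)),np.array((125,255,255)));m[:,:390]=0
ts=blobs(s,(105,150,60),(125,255,255),1000)[0][0]
ys,xs=np.nonzero(m);print("tray",onz("top",(xs.mean(),ys.mean()),3).round(1),[np.round(v,1) for v in tri((xs.mean(),ys.mean()),ts)])
print("tray corners",[onz("top",p,3)[:2].round(0).tolist() for p in cv2.boxPoints(cv2.minAreaRect(np.argwhere(m)[:,::-1].astype(np.float32)))])
for nm,im,(x0,y0,x1,y1),thr in(("top",t,(406,278,424,306),125),("side",s,(296,302,324,314),125)):
    g=im[y0:y1,x0:x1].min(2);n,l,st,c=cv2.connectedComponentsWithStats((g>thr).astype(np.uint8))
    for i in range(1,n):
        if st[i,4]>8: print(nm,"line",st[i].tolist(),(c[i]+[x0,y0]).round(1),[np.round(q,2).tolist() for q in cv2.minAreaRect(np.argwhere(l==i)[:,::-1].astype(np.float32))[:2]], (np.argwhere(l==i)[[0,-1],::-1]+[x0,y0]).tolist())
for nm,im,(x0,y0,x1,y1),thr in(("top",t,(385,270,430,335),45),("side",s,(265,295,330,340),45)):
    g=im[y0:y1,x0:x1].max(2);n,l,st,c=cv2.connectedComponentsWithStats((g<thr).astype(np.uint8));i=1+st[1:,4].argmax()
    k=max(cv2.findContours((l==i).astype(np.uint8),0,1)[0],key=cv2.contourArea)
    print(nm,st[i].tolist(),(cv2.approxPolyDP(k,1.2,True)[:,0]+[x0,y0]).tolist())
E
```

```text
R max 167 [ 70  53 105 151 164 164 163 162 162 164 155 162 160 162 159 162 165 161
 154 159 161 162 156 149 111  79  77  66  47  21] [200 208 207 208 210 209 206 190 156 134 130 130 130 127 126 128 128 128
 128 124 125 127 127 126 127 119  94]
cap z138 [564.2 158.5 138. ] tri eye [array([565.1, 158.7, 135.4]), np.float64(1.2)]
button z92 [550.6  50.3  92. ] [array([551.4,  50.3,  87.5]), np.float64(0.9)]
tray [ 681.4 -210.7    3. ] [array([ 680.9, -209.7,    8.1]), np.float64(0.8)]
tray corners [[637.0, -145.0], [732.0, -150.0], [726.0, -277.0], [631.0, -271.0]]
top line [0, 0, 7, 6, 20] [408.6 279.9] [[3.0, 2.5], [5.0, 6.0]] [[407, 278], [406, 283]]
top line [6, 5, 7, 18, 32] [415.  291.2] [[8.91, 13.47], [1.63, 18.01]] [[417, 283], [412, 300]]
side line [6, 5, 18, 3, 34] [310.6 308.1] [[14.49, 6.09], [17.11, 1.72]] [[302, 307], [319, 309]]
top [8, 13, 28, 44, 653] [[414, 283], [410, 286], [407, 293], [399, 291], [393, 309], [394, 312], [399, 313], [401, 316], [399, 323], [405, 326], [408, 326], [410, 319], [416, 316], [420, 302], [420, 298], [418, 296], [420, 286], [415, 302], [411, 303], [409, 300]]
side [12, 10, 43, 30, 828] [[278, 305], [278, 318], [286, 320], [286, 332], [305, 334], [307, 323], [309, 321], [315, 321], [319, 318], [319, 311], [300, 310], [299, 306]]
```

```bash
python3 - <<'E'
from h import *
mid=tri((415,291.3),(310.5,308));print("line mid",mid[0].round(1),mid[1].round(1))
a,b=[onz("top",p,62)[:2] for p in((411.3,301),(418,282))];d=b-a;print("line ends",a,b,np.linalg.norm(d),np.arctan2(d[1],d[0]))
print("side tri ends",[tri(p,q)[0].round(1).tolist() for p,q in(((411.6,300.8),(301.5,307)),((418,282.3),(319.5,309)))])
T=onz("top",(418.3,281.2),62)[:2];B=onz("top",(403.5,325.5),62)[:2]
v=T-B;L=np.linalg.norm(v);print("tip,back",T,B,L,np.arctan2(v[1],v[0]),"axis",B+v/L*45,T-v/L*55)
print("back tri",tri((403.5,325.5),(278,304.5)))
print("hub z0",onz("top",(398.3,290.3),0)[:2],onz("top",(392.3,310.5),0)[:2]," z26",onz("top",(420.5,299),26)[:2],onz("top",(416.3,316.8),26)[:2])
E
```

```text
line mid [ 470.8 -172.7   60.5] 2.4
line ends [ 449.60932027 -164.5885413 ] [ 488.92160397 -178.48933117] 41.69757317055225 -0.33987757872776037
side tri ends [[451.4, -165.6, 60.7], [489.8, -179.1, 59.8]]
tip,back [ 490.58198412 -179.11341782] [ 399.2478987  -148.50591517] 96.32618738627306 -0.32335398988684905 axis [ 441.91577496 -162.80459818] [ 438.43235758 -161.63724969]
back tri (array([ 400.48161096, -148.59179945,   62.1440693 ]), np.float64(2.4564976015146627))
hub z0 [ 471.31603837 -147.09753575] [ 427.41919093 -134.11255324]  z26 [ 453.42875194 -190.48802275] [ 415.67309254 -181.49049544]
```

```bash
cat >> h.py <<'E'
def go(x,y,z,yaw=None):
    "remaining shift in tool axes (mm) and turn in tool axes to reach TCP x,y,z with tool y at yaw"
    s=read_state();R=cv2.Rodrigues(np.array(s["tcp_rot"],float))[0]
    o=R.T@(np.array([x,y,z])-s["position"])
    print("t",round(s["time"],2),"pos",np.round(s["position"],1),"yaw",np.arctan2(R[1,1],R[0,1]).round(3),"w",round(s["gripper_width"],1),"F",np.round(s["wrist_force"],1),"fg",round(s["gripper_force"],1),"q6",round(s["joints"][5],2))
    print("  offset mm",o.round(1),"dist",np.linalg.norm(o).round(1))
    if yaw is not None:
        T=np.array([[-np.sin(yaw),np.cos(yaw),0],[np.cos(yaw),np.sin(yaw),0],[0,0,-1.]]);
        print("  turn",cv2.Rodrigues(R.T@T.T)[0].ravel().round(3), "offset after turn",((T)@(np.array([x,y,z])-s["position"])).round(1))
E
python3 -c "
from h import *
go(564.8,159.8,200,-0.21)"
```

```text
t 0.1 pos [227.2 554.8 236.5] yaw 1.182 w 92.8 F [ 1.4 -0.5 -0.3] fg 0.0 q6 -0.09
  offset mm [-462.1 -237.5   36.8] dist 520.9
  turn [-1.000e-03  1.000e-03  1.392e+00] offset after turn [-315.9  412.5   36.5]
```

>>> play_rows --deltas '[{"jaw":1,"offset":[0,0,0],"turn":[0,0,0.139]},{"jaw":1,"offset":[0,0,0],"turn":[0,0,0.139]},{"jaw":1,"offset":[0,0,0],"turn":[0,0,0.139]},{"jaw":1,"offset":[0,0,0],"turn":[0,0,0.139]},{"jaw":1,"offset":[0,0,0],"turn":[0,0,0.139]},{"jaw":1,"offset":[0,0,0],"turn":[0,0,0.139]},{"jaw":1,"offset":[0,0,0],"turn":[0,0,0.139]},{"jaw":1,"offset":[0,0,0],"turn":[0,0,0.139]},{"jaw":1,"offset":[0,0,0],"turn":[0,0,0.139]},{"jaw":1,"offset":[0,0,0],"turn":[0,0,0.139]},{"jaw":1,"offset":[0,0,0],"turn":[0,0,0]}]' --grip_force 20

```text
time: 1.2
position: [227.3, 555.0, 236.9]
tcp_rot: [2.442, 1.976, -0.001]
wrist_force: [0.2, 0.7, -1.0]
gripper_width: 93.1
gripper_force: 0.0
```

```bash
python3 -c "
from h import *
go(564.8,159.8,200,-0.21)"
```

```text
t 1.2 pos [227.3 555.  236.9] yaw -0.21 w 93.1 F [ 0.2  0.7 -1. ] fg 0.0 q6 1.31
  offset mm [-315.9  412.6   37.1] dist 521.0
  turn [-0.     0.001 -0.   ] offset after turn [-316.1  412.4   36.9]
```

>>> play_rows --deltas '[{"jaw":1,"offset":[-0.027,0.035,0],"turn":[0,0,0]},{"jaw":1,"offset":[-0.027,0.035,0],"turn":[0,0,0]},{"jaw":1,"offset":[-0.027,0.035,0],"turn":[0,0,0]},{"jaw":1,"offset":[-0.027,0.035,0],"turn":[0,0,0]},{"jaw":1,"offset":[-0.027,0.035,0],"turn":[0,0,0]},{"jaw":1,"offset":[-0.027,0.035,0],"turn":[0,0,0]},{"jaw":1,"offset":[-0.027,0.035,0],"turn":[0,0,0]},{"jaw":1,"offset":[-0.027,0.035,0],"turn":[0,0,0]},{"jaw":1,"offset":[-0.027,0.035,0],"turn":[0,0,0]},{"jaw":1,"offset":[-0.027,0.035,0],"turn":[0,0,0]},{"jaw":1,"offset":[-0.027,0.035,0],"turn":[0,0,0]},{"jaw":1,"offset":[0,0,0],"turn":[0,0,0]}]'

```text
time: 2.4
position: [545.3, 180.8, 236.9]
tcp_rot: [2.439, 1.977, -0.001]
wrist_force: [-1.0, -0.7, -0.2]
gripper_width: 93.1
gripper_force: 0.0
```

```bash
python3 -c "
from h import *
go(564.8,159.8,124,-0.21)"
```

```text
t 2.4 pos [545.3 180.8 236.9] yaw -0.208 w 93.1 F [-1.  -0.7 -0.2] fg 0.0 q6 0.44
  offset mm [-16.3  23.4 113. ] dist 116.5
  turn [0.001 0.002 0.002] offset after turn [-16.4  23.5 112.9]
```

>>> play_rows --deltas '[{"jaw":1,"offset":[-0.0163,0.0234,0],"turn":[0,0,0]},{"jaw":1,"offset":[0,0,0.03],"turn":[0,0,0]},{"jaw":1,"offset":[0,0,0.03],"turn":[0,0,0]},{"jaw":1,"offset":[0,0,0.03],"turn":[0,0,0]},{"jaw":1,"offset":[0,0,0.023],"turn":[0,0,0]},{"jaw":0,"offset":[0,0,0],"turn":[0,0,0]},{"jaw":0,"offset":[0,0,0],"turn":[0,0,0]},{"jaw":0,"offset":[0,0,0],"turn":[0,0,0]},{"jaw":0,"offset":[0,0,0],"turn":[0,0,0]},{"jaw":0,"offset":[0,0,0],"turn":[0,0,0]},{"jaw":0,"offset":[0,0,0],"turn":[0,0,0]},{"jaw":0,"offset":[0,0,0],"turn":[0,0,0]}]' --grip_force 15

```text
time: 3.6
position: [562.9, 164.4, 125.2]
tcp_rot: [2.439, 1.978, 0.002]
wrist_force: [0.7, 0.4, 3.2]
gripper_width: 44.1
gripper_force: 15.0
```

```bash
python3 -c "
from h import *
go(682,-210,230,-0.21)"
```

```text
t 3.6 pos [562.9 164.4 125.2] yaw -0.208 w 44.1 F [0.7 0.4 3.2] fg 15.0 q6 0.4
  offset mm [-341.7  194.  -104.7] dist 406.6
  turn [ 0.001 -0.001  0.002] offset after turn [-341.4  194.5 -104.8]
```

>>> play_rows --deltas '[{"jaw":0,"offset":[0,0,-0.02],"turn":[0,0,0]},{"jaw":0,"offset":[0,0,-0.03],"turn":[0,0,0]},{"jaw":0,"offset":[0,0,-0.03],"turn":[0,0,0]},{"jaw":0,"offset":[0,0,-0.025],"turn":[0,0,0]},{"jaw":0,"offset":[0,0,0],"turn":[0,0,0]},{"jaw":0,"offset":[-0.031,0.018,0],"turn":[0,0,0]},{"jaw":0,"offset":[-0.031,0.018,0],"turn":[0,0,0]},{"jaw":0,"offset":[-0.031,0.018,0],"turn":[0,0,0]},{"jaw":0,"offset":[-0.031,0.018,0],"turn":[0,0,0]},{"jaw":0,"offset":[-0.031,0.018,0],"turn":[0,0,0]},{"jaw":0,"offset":[-0.031,0.018,0],"turn":[0,0,0]},{"jaw":0,"offset":[0,0,0],"turn":[0,0,0]}]'

```text
time: 4.8
position: [629.6, -44.3, 227.4]
tcp_rot: [-2.444, -1.974, 0.004]
wrist_force: [-0.0, 0.7, -0.5]
gripper_width: 44.5
gripper_force: 15.0
```

```bash
python3 -c "
from h import *
go(682,-210,230,-0.21)
I=[camera(n) for n in('top','side')]
o=np.zeros((480,800,3),np.uint8);o[:,:400]=I[0][:,180:580];o[:,400:]=I[1][:,150:550]
cv2.imwrite('pics/lift.png',o[:,:,::-1])"
```

```text
t 4.8 pos [629.6 -44.3 227.4] yaw -0.212 w 44.5 F [-0.   0.7 -0.5] fg 15.0 q6 0.06
  offset mm [-151.    86.1   -2.5] dist 173.8
  turn [-0.002  0.002 -0.002] offset after turn [-151.2   85.8   -2.6]
```

View pics/lift.png

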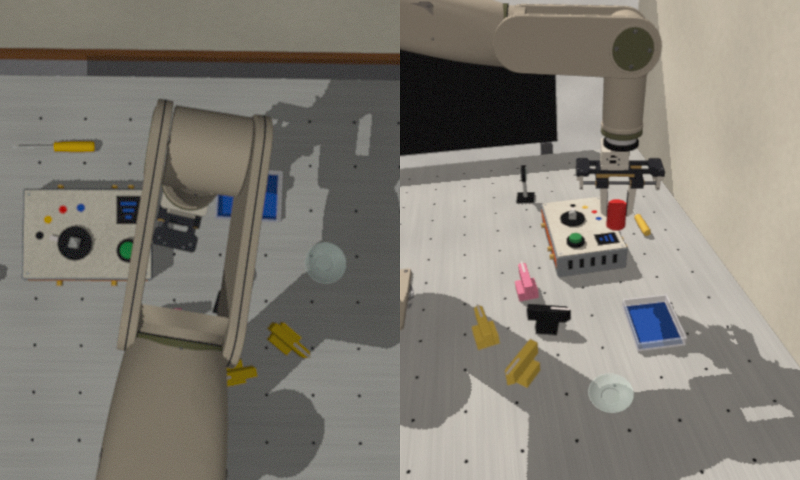

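The cap is held in the fingers (side crop (617,214)) and the shaft is bare at (74,243) in the top crop. Next I carry it to the tray.

>>> play_rows --deltas '[{"jaw":0,"offset":[-0.03,0.017,0],"turn":[0,0,0]},{"jaw":0,"offset":[-0.03,0.017,0],"turn":[0,0,0]},{"jaw":0,"offset":[-0.03,0.017,0],"turn":[0,0,0]},{"jaw":0,"offset":[-0.03,0.017,0],"turn":[0,0,0]},{"jaw":0,"offset":[-0.03,0.017,0],"turn":[0,0,0]},{"jaw":0,"offset":[0,0,0],"turn":[0,0,0]},{"jaw":0,"offset":[0,0,0.035],"turn":[0,0,0]},{"jaw":0,"offset":[0,0,0.035],"turn":[0,0,0]},{"jaw":0,"offset":[0,0,0.035],"turn":[0,0,0]},{"jaw":0,"offset":[0,0,0.035],"turn":[0,0,0]},{"jaw":0,"offset":[0,0,0.02],"turn":[0,0,0]},{"jaw":0,"offset":[0,0,0],"turn":[0,0,0]}]'

```text
time: 6.1
position: [678.5, -200.8, 64.0]
tcp_rot: [-2.432, -1.976, 0.006]
wrist_force: [-1.0, 0.3, -0.4]
gripper_width: 44.0
gripper_force: 15.0
```

```bash
python3 -c "
from h import *
go(682,-210,51,-0.21)"
```

```text
t 6.1 pos [ 678.5 -200.8   64. ] yaw -0.206 w 44.0 F [-1.   0.3 -0.4] fg 15.0 q6 -0.15
  offset mm [-8.3  5.4 12.9] dist 16.3
  turn [-0.009 -0.002  0.004] offset after turn [-8.2  5.4 13. ]
```

>>> play_rows --deltas '[{"jaw":0,"offset":[-0.008,0.005,0],"turn":[0,0,0]},{"jaw":0,"offset":[0,0,0.007],"turn":[0,0,0]},{"jaw":0,"offset":[0,0,0.006],"turn":[0,0,0]},{"jaw":0,"offset":[0,0,0],"turn":[0,0,0]},{"jaw":0,"offset":[0,0,0],"turn":[0,0,0]}]'

```text
time: 6.6
position: [685.0, -213.1, 56.6]
tcp_rot: [-2.44, -1.979, -0.0]
wrist_force: [-0.2, -0.6, -0.4]
gripper_width: 43.9
gripper_force: 15.0
```

>>> play_rows --deltas '[{"jaw":0.6,"offset":[0,0,0],"turn":[0,0,0]},{"jaw":0.8,"offset":[0,0,0],"turn":[0,0,0]},{"jaw":0.9,"offset":[0,0,0],"turn":[0,0,0]},{"jaw":0.9,"offset":[0,0,0],"turn":[0,0,0]},{"jaw":0.9,"offset":[0,0,0],"turn":[0,0,0]},{"jaw":0.9,"offset":[0,0,-0.02],"turn":[0,0,0]},{"jaw":0.9,"offset":[0,0,-0.03],"turn":[0,0,0]},{"jaw":0.9,"offset":[0,0,-0.035],"turn":[0,0,0]},{"jaw":0.9,"offset":[0,0,-0.035],"turn":[0,0,0]},{"jaw":0.9,"offset":[0,0,0],"turn":[0,0,0]}]'

```text
time: 7.6
position: [688.3, -214.3, 184.4]
tcp_rot: [2.433, 1.973, 0.009]
wrist_force: [-0.1, -0.3, 0.7]
gripper_width: 83.3
gripper_force: 0.0
```

```bash
python3 -c "
from h import *
go(440.5,-162.3,160,1.236-np.pi)
I=[camera(n) for n in('top','side')]
o=np.zeros((480,800,3),np.uint8);o[:,:400]=I[0][:,180:580];o[:,400:]=I[1][:,150:550]
cv2.imwrite('pics/tray.png',o[:,:,::-1])"
```

```text
t 7.6 pos [ 688.3 -214.3  184.4] yaw -0.208 w 83.3 F [-0.1 -0.3  0.7] fg 0.0 q6 -0.17
  offset mm [-2.000e-01 -2.534e+02  2.170e+01] dist 254.4
  turn [ 0.01  -0.008  1.698] offset after turn [-251.1   32.3   24.4]
```

View pics/tray.png

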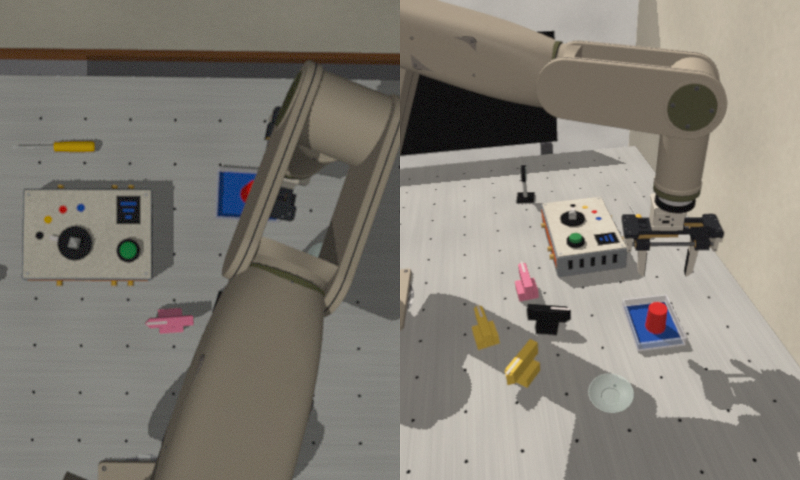

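The cap stands upright in the tray at (656,318) in the side crop. Next is the handle.

>>> play_rows --deltas '[{"jaw":0.9,"offset":[0,0,-0.01],"turn":[0,0,0.1415]},{"jaw":0.9,"offset":[0,0,0],"turn":[0,0,0.1415]},{"jaw":0.9,"offset":[0,0,0],"turn":[0,0,0.1415]},{"jaw":0.9,"offset":[0,0,0],"turn":[0,0,0.1415]},{"jaw":0.9,"offset":[0,0,0],"turn":[0,0,0.1415]},{"jaw":0.9,"offset":[0,0,0],"turn":[0,0,0.1415]},{"jaw":0.9,"offset":[0,0,0],"turn":[0,0,0.1415]},{"jaw":0.9,"offset":[0,0,0],"turn":[0,0,0.1415]},{"jaw":0.9,"offset":[0,0,0],"turn":[0,0,0.1415]},{"jaw":0.9,"offset":[0,0,0],"turn":[0,0,0.1415]},{"jaw":0.9,"offset":[0,0,0],"turn":[0,0,0.1415]},{"jaw":0.9,"offset":[0,0,0],"turn":[0,0,0.1415]}]'

```text
time: 8.9
position: [683.9, -212.7, 183.7]
tcp_rot: [-3.095, 0.533, 0.006]
wrist_force: [-0.6, -0.7, -1.4]
gripper_width: 83.6
gripper_force: 0.0
```

```bash
python3 -c "
from h import *
go(440.5,-162.3,160,1.236-np.pi)"
```

```text
t 8.9 pos [ 683.9 -212.7  183.7] yaw -1.912 w 83.6 F [-0.6 -0.7 -1.4] fg 0.0 q6 1.54
  offset mm [-246.2   33.9   24.6] dist 249.7
  turn [-0.     0.004 -0.006] offset after turn [-246.5   32.4   23.7]
```

>>> play_rows --deltas '[{"jaw":1,"offset":[-0.0308,0.0041,0],"turn":[0,0,0]},{"jaw":1,"offset":[-0.0308,0.0041,0],"turn":[0,0,0]},{"jaw":1,"offset":[-0.0308,0.0041,0],"turn":[0,0,0]},{"jaw":1,"offset":[-0.0308,0.0041,0],"turn":[0,0,0]},{"jaw":1,"offset":[-0.0308,0.0041,0],"turn":[0,0,0]},{"jaw":1,"offset":[-0.0308,0.0041,0],"turn":[0,0,0]},{"jaw":1,"offset":[-0.0308,0.0041,0],"turn":[0,0,0]},{"jaw":1,"offset":[-0.0308,0.0041,0],"turn":[0,0,0]},{"jaw":1,"offset":[0,0,0],"turn":[0,0,0]},{"jaw":1,"offset":[0,0,0],"turn":[0,0,0]},{"jaw":1,"offset":[0,0,0],"turn":[0,0,0]}]'

```text
time: 10.0
position: [441.9, -163.1, 186.0]
tcp_rot: [-3.097, 0.524, 0.001]
wrist_force: [0.1, -0.1, -0.2]
gripper_width: 92.9
gripper_force: 0.0
```

```bash
python3 -c "
from h import *
go(440.5,-162.3,50,1.236-np.pi)
go(440.5,-162.3,50,1.236-np.pi)"
```

```text
t 10.0 pos [ 441.9 -163.1  186. ] yaw -1.906 w 92.9 F [ 0.1 -0.1 -0.2] fg 0.0 q6 1.44
  offset mm [ -1.6  -0.3 136. ] dist 136.0
  turn [-0.  0. -0.] offset after turn [ -1.6  -0.3 136. ]
t 10.0 pos [ 441.9 -163.1  186. ] yaw -1.906 w 92.9 F [ 0.1 -0.1 -0.2] fg 0.0 q6 1.44
  offset mm [ -1.6  -0.3 136. ] dist 136.0
  turn [-0.  0. -0.] offset after turn [ -1.6  -0.3 136. ]
```

>>> play_rows --deltas '[{"jaw":1,"offset":[-0.0016,0,0.03],"turn":[0,0,0]},{"jaw":1,"offset":[0,0,0.03],"turn":[0,0,0]},{"jaw":1,"offset":[0,0,0.03],"turn":[0,0,0]},{"jaw":1,"offset":[0,0,0.03],"turn":[0,0,0]},{"jaw":1,"offset":[0,0,0.015],"turn":[0,0,0]},{"jaw":1,"offset":[0,0,0],"turn":[0,0,0]},{"jaw":1,"offset":[0,0,0],"turn":[0,0,0]}]' --grip_force 30

```text
time: 10.7
position: [440.5, -162.6, 51.5]
tcp_rot: [-3.097, 0.524, 0.001]
wrist_force: [0.2, -0.4, 0.3]
gripper_width: 93.0
gripper_force: 0.0
```

```bash
python3 -c "
from h import *
go(440.5,-162.3,50,1.236-np.pi)"
```

```text
t 10.7 pos [ 440.5 -162.6   51.5] yaw -1.906 w 93.0 F [ 0.2 -0.4  0.3] fg 0.0 q6 1.44
  offset mm [-0.1 -0.3  1.5] dist 1.5
  turn [-0.     0.001 -0.   ] offset after turn [-0.1 -0.3  1.5]
```

>>> play_rows --deltas '[{"jaw":0,"offset":[0,0,0],"turn":[0,0,0]},{"jaw":0,"offset":[0,0,0],"turn":[0,0,0]},{"jaw":0,"offset":[0,0,0],"turn":[0,0,0]},{"jaw":0,"offset":[0,0,0],"turn":[0,0,0]},{"jaw":0,"offset":[0,0,0],"turn":[0,0,0]},{"jaw":0,"offset":[0,0,0],"turn":[0,0,0]},{"jaw":0,"offset":[0,0,0],"turn":[0,0,0]},{"jaw":0,"offset":[0,0,0],"turn":[0,0,0]},{"jaw":0,"offset":[0,0,0],"turn":[0,0,0]},{"jaw":0,"offset":[0,0,0],"turn":[0,0,0]}]'

```text
time: 11.7
position: [440.0, -162.5, 51.4]
tcp_rot: [3.098, -0.524, -0.0]
wrist_force: [-0.7, -0.3, -1.1]
gripper_width: 19.9
gripper_force: 29.7
```

```bash
python3 -c "
from h import *
go(440.5,-162.3,50,1.236-np.pi)"
```

```text
t 11.7 pos [ 440.  -162.5   51.4] yaw -1.906 w 19.9 F [-0.7 -0.3 -1.1] fg 29.7 q6 1.44
  offset mm [ 0.4 -0.4  1.4] dist 1.5
  turn [ 0.  0. -0.] offset after turn [ 0.4 -0.4  1.4]
```

>>> play_rows --deltas '[{"jaw":0,"offset":[0,0,-0.02],"turn":[0,0,0]},{"jaw":0,"offset":[0,0,-0.03],"turn":[0,0,0]},{"jaw":0,"offset":[0,0,-0.03],"turn":[0,0,0]},{"jaw":0,"offset":[0,0,-0.03],"turn":[0,0,0]},{"jaw":0,"offset":[0,0,-0.03],"turn":[0,0,0]},{"jaw":0,"offset":[0,0,0],"turn":[0,0,0]}]' --grip_force 40

```text
time: 12.3
position: [442.4, -163.7, 196.1]
tcp_rot: [3.095, -0.524, 0.012]
wrist_force: [0.7, -0.3, -1.2]
gripper_width: 19.6
gripper_force: 39.6
```

>>> play_rows --deltas '[{"jaw":0,"offset":[0,0,0],"turn":[0,0,-0.1415]},{"jaw":0,"offset":[0,0,0],"turn":[0,0,-0.1415]},{"jaw":0,"offset":[0,0,0],"turn":[0,0,-0.1415]},{"jaw":0,"offset":[0,0,0],"turn":[0,0,-0.1415]},{"jaw":0,"offset":[0,0,0],"turn":[0,0,-0.1415]},{"jaw":0,"offset":[0,0,0],"turn":[0,0,-0.1415]},{"jaw":0,"offset":[0,0,0],"turn":[0,0,-0.1415]},{"jaw":0,"offset":[0,0,0],"turn":[0,0,-0.1415]},{"jaw":0,"offset":[0,0,0],"turn":[0,0,-0.1415]},{"jaw":0,"offset":[0,0,0],"turn":[0,0,-0.1415]},{"jaw":0,"offset":[0,0,0],"turn":[0,0,-0.1415]},{"jaw":0,"offset":[0,0,0],"turn":[0,0,-0.1415]}]'

```text
time: 13.5
position: [439.3, -162.2, 189.7]
tcp_rot: [-2.433, -1.985, 0.001]
wrist_force: [-0.4, 0.1, -1.2]
gripper_width: 19.3
gripper_force: 39.6
```

```bash
python3 -c "
from h import *
go(564.8,160.4,185,-0.21)"
```

```text
t 13.5 pos [ 439.3 -162.2  189.7] yaw -0.202 w 19.3 F [-0.4  0.1 -1.2] fg 39.6 q6 -0.26
  offset mm [341.2  58.1   4.8] dist 346.1
  turn [-0.002 -0.001  0.008] offset after turn [341.6  55.5   4.7]
```

>>> play_rows --deltas '[{"jaw":0,"offset":[0.0341,0.0057,0],"turn":[0,0,0]},{"jaw":0,"offset":[0.0341,0.0057,0],"turn":[0,0,0]},{"jaw":0,"offset":[0.0341,0.0057,0],"turn":[0,0,0]},{"jaw":0,"offset":[0.0341,0.0057,0],"turn":[0,0,0]},{"jaw":0,"offset":[0.0341,0.0057,0],"turn":[0,0,0]},{"jaw":0,"offset":[0.0341,0.0057,0],"turn":[0,0,0]},{"jaw":0,"offset":[0.0341,0.0057,0],"turn":[0,0,0]},{"jaw":0,"offset":[0.0341,0.0057,0],"turn":[0,0,0]},{"jaw":0,"offset":[0.0341,0.0057,0],"turn":[0,0,0]},{"jaw":0,"offset":[0.0341,0.0057,0],"turn":[0,0,0]},{"jaw":0,"offset":[0,0,0],"turn":[0,0,0]},{"jaw":0,"offset":[0,0,0],"turn":[0,0,0]}]'

```text
time: 14.7
position: [565.4, 159.8, 189.5]
tcp_rot: [-2.438, -1.98, 0.004]
wrist_force: [-0.6, -0.4, -1.6]
gripper_width: 19.5
gripper_force: 39.6
```

```bash
python3 -c "
from h import *
go(564.8,160.4,160,-0.21)"
```

```text
t 14.7 pos [565.4 159.8 189.5] yaw -0.206 w 19.5 F [-0.6 -0.4 -1.6] fg 39.6 q6 0.39
  offset mm [ 0.5 -0.7 29.5] dist 29.6
  turn [-0.002  0.001  0.004] offset after turn [ 0.5 -0.7 29.5]
```

>>> play_rows --deltas '[{"jaw":0,"offset":[0.0005,-0.0007,0.015],"turn":[0,0,0.004]},{"jaw":0,"offset":[0,0,0.018],"turn":[0,0,0]},{"jaw":0,"offset":[0,0,0],"turn":[0,0,0]},{"jaw":0,"offset":[0,0,0],"turn":[0,0,0]}]'

```text
time: 15.1
position: [564.8, 159.0, 157.3]
tcp_rot: [-2.445, -1.972, 0.003]
wrist_force: [0.2, 0.2, -1.8]
gripper_width: 19.6
gripper_force: 39.6
```

```bash
python3 -c "
from h import *
go(564.8,160.4,128,-0.21)
I=[camera(n) for n in('top','side')]
o=np.zeros((400,800,3),np.uint8);o[:,:400]=cv2.resize(I[0][180:290,195:305],(400,400),interpolation=3);o[:,400:]=cv2.resize(I[1][140:250,275:385],(400,400),interpolation=3)
cv2.imwrite('pics/seat.png',o[:,:,::-1])
for n in('top','side'): print(n,[proj(n,X).round(1).tolist() for X in ((564.8,160.4,98),(564.8,160.4,157.6))])"
```

```text
t 15.1 pos [564.8 159.  157.3] yaw -0.213 w 19.6 F [ 0.2  0.2 -1.8] fg 39.6 q6 0.4
  offset mm [ 1.4 -0.2 29.3] dist 29.4
  turn [-0.002  0.001 -0.003] offset after turn [ 1.4 -0.3 29.3]
top [[253.1, 241.9], [249.7, 239.2]]
side [[321.8, 210.4], [321.6, 192.1]]
```

View pics/seat.png

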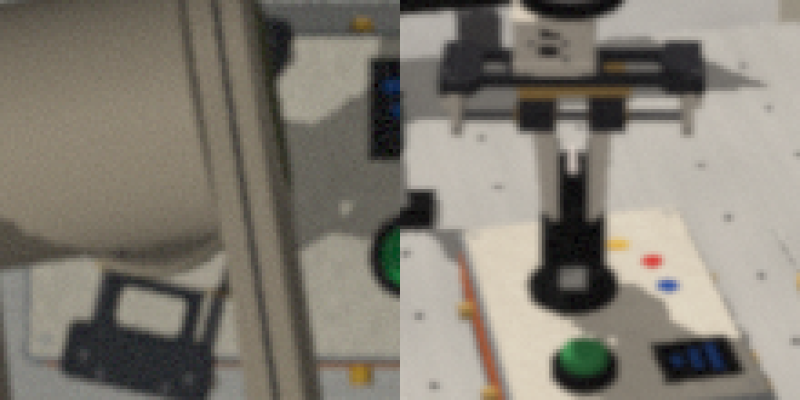

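The side crop shows the handle hanging over the shaft (shaft top (573,275), hub centre (574,240)). I'll shift 1.4 mm and descend in small steps.

>>> play_rows --deltas '[{"jaw":0,"offset":[0.0012,0,0],"turn":[0,0,0]},{"jaw":0,"offset":[0,0,0.006],"turn":[0,0,0]},{"jaw":0,"offset":[0,0,0.006],"turn":[0,0,0]},{"jaw":0,"offset":[0,0,0.004],"turn":[0,0,0]},{"jaw":0,"offset":[0,0,0],"turn":[0,0,0]}]'

```text
time: 15.7
position: [565.5, 161.1, 141.6]
tcp_rot: [-2.444, -1.974, 0.001]
wrist_force: [-0.0, -0.1, -1.5]
gripper_width: 20.0
gripper_force: 39.6
```

```bash
python3 -c "
from h import *
go(564.8,160.4,129.4,-0.21)"
```

```text
t 15.7 pos [565.5 161.1 141.6] yaw -0.212 w 20.0 F [-0.  -0.1 -1.5] fg 39.6 q6 0.4
  offset mm [-0.9 -0.6 12.2] dist 12.3
  turn [-0.001  0.    -0.002] offset after turn [-0.9 -0.6 12.2]
```

>>> play_rows --deltas '[{"jaw":0,"offset":[0,0,0.003],"turn":[0,0,0]},{"jaw":0,"offset":[0,0,0.003],"turn":[0,0,0]},{"jaw":0,"offset":[0,0,0.003],"turn":[0,0,0]},{"jaw":0,"offset":[0,0,0],"turn":[0,0,0]}]'

```text
time: 16.1
position: [567.3, 162.9, 139.0]
tcp_rot: [2.443, 1.975, 0.008]
wrist_force: [-13.0, 4.0, 30.4]
gripper_width: 19.8
gripper_force: 40.1
```

```bash
python3 -c "
from h import *
go(564.8,160.4,129.4,-0.21)"
```

```text
t 16.1 pos [567.3 162.9 139. ] yaw -0.211 w 19.8 F [-13.    4.   30.4] fg 40.1 q6 0.4
  offset mm [-3.  -2.   9.6] dist 10.3
  turn [ 0.004 -0.004 -0.001] offset after turn [-3.  -1.9  9.6]
```

>>> play_rows --deltas '[{"jaw":0,"offset":[0,0,-0.006],"turn":[0,0,0]},{"jaw":0,"offset":[0,0,0],"turn":[0,0,0]},{"jaw":0,"offset":[0,0,0],"turn":[0,0,0]}]'

```text
time: 16.4
position: [565.8, 161.0, 139.0]
tcp_rot: [2.444, 1.974, -0.001]
wrist_force: [0.0, -0.3, -2.4]
gripper_width: 20.0
gripper_force: 39.9
```

```bash
python3 -c "
from h import *
go(564.8,160.4,129.4,-0.21)
camera('side');go(564.8,160.4,129.4,-0.21)
camera('side');go(564.8,160.4,129.4,-0.21)
"
```

```text
t 16.4 pos [565.8 161.  139. ] yaw -0.212 w 20.0 F [ 0.  -0.3 -2.4] fg 39.9 q6 0.4
  offset mm [-0.8 -0.8  9.6] dist 9.7
  turn [-0.     0.    -0.002] offset after turn [-0.8 -0.8  9.6]
t 16.45 pos [565.5 161.  138.6] yaw -0.212 w 19.8 F [ 0.3 -0.3 -0.9] fg 39.9 q6 0.4
  offset mm [-0.7 -0.6  9.2] dist 9.2
  turn [-0.001  0.001 -0.002] offset after turn [-0.7 -0.6  9.2]
t 16.5 pos [565.4 161.  138.4] yaw -0.212 w 19.6 F [-0.9 -0.6 -2.6] fg 39.9 q6 0.4
  offset mm [-0.7 -0.5  9. ] dist 9.0
  turn [-0.001  0.001 -0.002] offset after turn [-0.7 -0.5  9. ]
```

>>> play_rows --deltas '[{"jaw":0,"offset":[-0.0005,-0.0012,0],"turn":[0,0,0]},{"jaw":0,"offset":[0,0,0.002],"turn":[0,0,0]},{"jaw":0,"offset":[0,0,0.002],"turn":[0,0,0]},{"jaw":0,"offset":[0,0,0],"turn":[0,0,0]}]'

```text
time: 16.9
position: [564.7, 160.8, 135.1]
tcp_rot: [2.444, 1.974, -0.0]
wrist_force: [3.1, 1.2, -4.3]
gripper_width: 19.7
gripper_force: 39.9
```

```bash
python3 -c "
from h import *
go(564.8,160.4,129.4,-0.21)"
```

```text
t 16.9 pos [564.7 160.8 135.1] yaw -0.212 w 19.7 F [ 3.1  1.2 -4.3] fg 39.9 q6 0.4
  offset mm [-0.4  0.2  5.7] dist 5.7
  turn [ 0.     0.    -0.002] offset after turn [-0.4  0.2  5.7]
```

It is going in: the lateral force is small now. I'll keep lowering.

>>> play_rows --deltas '[{"jaw":0,"offset":[0,0.0003,0.002],"turn":[0,0,0]},{"jaw":0,"offset":[0,0,0.002],"turn":[0,0,0]},{"jaw":0,"offset":[0,0,0.002],"turn":[0,0,0]},{"jaw":0,"offset":[0,0,0],"turn":[0,0,0]},{"jaw":0,"offset":[0,0,0],"turn":[0,0,0]}]'

```text
time: 17.4
position: [564.8, 160.9, 129.5]
tcp_rot: [-2.444, -1.974, 0.0]
wrist_force: [-1.0, -0.7, 0.2]
gripper_width: 19.8
gripper_force: 40.0
```

```bash
python3 -c "
from h import *
go(564.8,160.4,129.4,-0.21)"
```

```text
t 17.4 pos [564.8 160.9 129.5] yaw -0.212 w 19.8 F [-1.  -0.7  0.2] fg 40.0 q6 0.4
  offset mm [-0.5  0.1  0.1] dist 0.5
  turn [-0.     0.    -0.002] offset after turn [-0.5  0.1  0.1]
```

>>> play_rows --deltas '[{"jaw":0,"offset":[0,0,0.002],"turn":[0,0,0]},{"jaw":0,"offset":[0,0,0.001],"turn":[0,0,0]},{"jaw":0,"offset":[0,0,0],"turn":[0,0,0]},{"jaw":0,"offset":[0,0,0],"turn":[0,0,0]}]'

```text
time: 17.8
position: [565.5, 160.9, 129.1]
tcp_rot: [2.443, 1.973, 0.002]
wrist_force: [-7.8, -3.6, 18.6]
gripper_width: 20.0
gripper_force: 40.0
```

```bash
python3 -c "
from h import *
go(564.8,160.4,129.4,-0.21)"
```

```text
t 17.8 pos [565.5 160.9 129.1] yaw -0.212 w 20.0 F [-7.8 -3.6 18.6] fg 40.0 q6 0.4
  offset mm [-0.6 -0.6 -0.3] dist 0.9
  turn [ 0.002 -0.    -0.002] offset after turn [-0.6 -0.6 -0.3]
```

Seated: contact shows 18.6 N at z 129.1, against 129.4 expected. I'll ease the load and turn 1.5 rad clockwise.

>>> play_rows --deltas '[{"jaw":0,"offset":[0,0,-0.002],"turn":[0,0,0]},{"jaw":0,"offset":[0,0,0],"turn":[0,0,0]},{"jaw":0,"offset":[0,0,0],"turn":[0,0,0.1]},{"jaw":0,"offset":[0,0,0],"turn":[0,0,0.1]},{"jaw":0,"offset":[0,0,0],"turn":[0,0,0.1]},{"jaw":0,"offset":[0,0,0],"turn":[0,0,0.1]},{"jaw":0,"offset":[0,0,0],"turn":[0,0,0.1]},{"jaw":0,"offset":[0,0,0],"turn":[0,0,0]},{"jaw":0,"offset":[0,0,0],"turn":[0,0,0]}]' --grip_force 50

```text
time: 18.7
position: [565.9, 160.9, 129.3]
tcp_rot: [2.856, 1.307, 0.004]
wrist_force: [1.4, -1.3, 5.5]
gripper_width: 20.0
gripper_force: 50.0
```

```bash
python3 -c "
from h import *
go(564.8,160.4,129.2,-1.71)
print(read_state()['wrist_torque'])"
```

```text
t 18.7 pos [565.9 160.9 129.3] yaw -0.712 w 20.0 F [ 1.4 -1.3  5.5] fg 50.0 q6 0.9
  offset mm [-1.1 -0.5  0.1] dist 1.2
  turn [ 0.001 -0.002  0.998] offset after turn [-1.1  0.6  0.1]
[-0.18957491 -0.21424152  0.01339186]
```

>>> play_rows --deltas '[{"jaw":0,"offset":[0,0,0],"turn":[0,0,0.1]},{"jaw":0,"offset":[0,0,0],"turn":[0,0,0.1]},{"jaw":0,"offset":[0,0,0],"turn":[0,0,0.1]},{"jaw":0,"offset":[0,0,0],"turn":[0,0,0.1]},{"jaw":0,"offset":[0,0,0],"turn":[0,0,0.1]},{"jaw":0,"offset":[0,0,0],"turn":[0,0,0.1]},{"jaw":0,"offset":[0,0,0],"turn":[0,0,0.1]},{"jaw":0,"offset":[0,0,0],"turn":[0,0,0.1]},{"jaw":0,"offset":[0,0,0],"turn":[0,0,0.1]},{"jaw":0,"offset":[0,0,0],"turn":[0,0,0.1]},{"jaw":0,"offset":[0,0,0],"turn":[0,0,0]},{"jaw":0,"offset":[0,0,0],"turn":[0,0,0]}]'

```text
time: 19.9
position: [566.0, 160.7, 129.3]
tcp_rot: [3.134, -0.219, 0.004]
wrist_force: [1.5, -1.9, 5.0]
gripper_width: 19.6
gripper_force: 50.0
```

```bash
python3 -c "
from h import *
go(564.8,160.4,129.2,-1.71)
print(read_state()['wrist_torque'])"
```

```text
t 19.9 pos [566.  160.7 129.3] yaw -1.71 w 19.6 F [ 1.5 -1.9  5. ] fg 50.0 q6 1.9
  offset mm [-1.1  0.4  0.1] dist 1.2
  turn [-0.    -0.003 -0.   ] offset after turn [-1.1  0.4  0.1]
[-0.42208913 -0.27117506 -0.02597156]
```

>>> play_rows --deltas '[{"jaw":0.3,"offset":[0,0,0],"turn":[0,0,0]},{"jaw":0.6,"offset":[0,0,0],"turn":[0,0,0]},{"jaw":0.8,"offset":[0,0,0],"turn":[0,0,0]},{"jaw":0.8,"offset":[0,0,0],"turn":[0,0,0]},{"jaw":0.8,"offset":[0,0,0],"turn":[0,0,0]},{"jaw":0.8,"offset":[0,0,-0.02],"turn":[0,0,0]},{"jaw":0.8,"offset":[0,0,-0.03],"turn":[0,0,0]},{"jaw":0.8,"offset":[0,0,-0.03],"turn":[0,0,0]},{"jaw":0.8,"offset":[0,0,0],"turn":[0,0,0]},{"jaw":0.4,"offset":[0,0,0],"turn":[0,0,0]}]'

```text
time: 20.9
position: [565.5, 161.0, 209.3]
tcp_rot: [-3.133, 0.221, -0.003]
wrist_force: [0.1, 0.8, -0.7]
gripper_width: 70.0
gripper_force: 0.0
```

```bash
python3 -c "
from h import *
go(550.6,50.3,200)"
```

```text
t 20.9 pos [565.5 161.  209.3] yaw -1.712 w 70.0 F [ 0.1  0.8 -0.7] fg 0.0 q6 1.9
  offset mm [  0.8 111.7   9.3] dist 112.1
```

>>> play_rows --deltas '[{"jaw":0,"offset":[0,0.03,0],"turn":[0,0,0]},{"jaw":0,"offset":[0,0.04,0],"turn":[0,0,0]},{"jaw":0,"offset":[0,0.04,0],"turn":[0,0,0]},{"jaw":0,"offset":[0,0.04,0],"turn":[0,0,0]},{"jaw":0,"offset":[0,0.04,0],"turn":[0,0,0]},{"jaw":0,"offset":[0,0.04,0],"turn":[0,0,0]},{"jaw":0,"offset":[0,0.04,0],"turn":[0,0,0]},{"jaw":0,"offset":[0,0,0],"turn":[0,0,0]},{"jaw":0,"offset":[0,0,0],"turn":[0,0,0]}]' --grip_force 20

```text
time: 21.8
position: [526.0, -106.9, 206.8]
tcp_rot: [-3.133, 0.225, 0.004]
wrist_force: [0.0, 0.5, -0.4]
gripper_width: 1.4
gripper_force: 0.0
```

```bash
python3 -c "
from h import *
go(550.6,50.3,125)
I=[camera(n) for n in('top','side')]
o=np.zeros((400,800,3),np.uint8);o[:,:400]=cv2.resize(I[0][180:290,195:305],(400,400),interpolation=3);o[:,400:]=cv2.resize(I[1][160:270,275:385],(400,400),interpolation=3)
cv2.imwrite('pics/turned.png',o[:,:,::-1]);cv2.imwrite('pics/t2.png',I[0][:,:,::-1])
t=I[0];g=t[215:250,240:275].min(2)"
```

```text
t 21.8 pos [ 526.  -106.9  206.8] yaw -1.714 w 1.4 F [ 0.   0.5 -0.4] fg 0.0 q6 1.42
  offset mm [   2.1 -159.1   81.9] dist 178.9
```

View pics/turned.png

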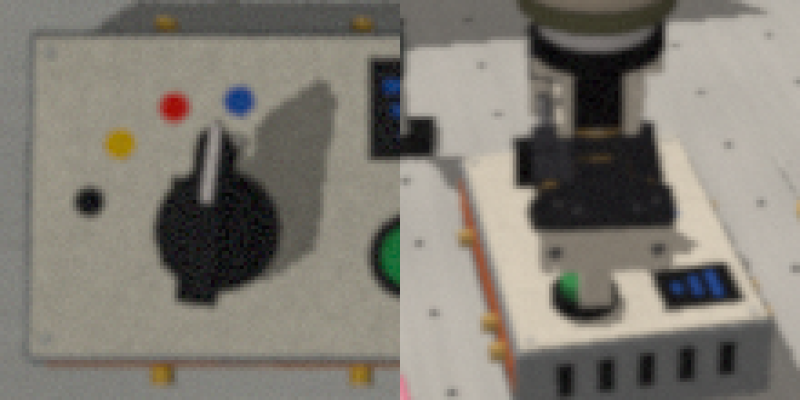

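In the top crop the handle sits on the collar, its white line running from (206,200) to (216,125), towards the blue dot at (239,100). Parallax shifts the raised line, so I'll check it numerically.

```bash
python3 -c "
from h import *
t=cv2.imread('pics/t2.png');g=t[205:240,245:262].min(2);n,l,st,c=cv2.connectedComponentsWithStats((g>105).astype(np.uint8))
for i in range(1,n):
  if 8<st[i,4]<120:
    p=np.argwhere(l==i)[:,::-1]+[245,205];W=np.array([onz('top',q,140)[:2] for q in p]);v=cv2.fitLine(W.astype(np.float32),2,0,.01,.01).ravel();v=v if v[0]>0 else np.r_[-v[:2],v[2:]]
    a=np.arctan2(v[1],v[0]);d=np.array([639.3,149.9])-v[2:];print(st[i],v,'ang',a,'lateral of blue',v[0]*d[1]-v[1]*d[0], 'far end',W[W[:,0].argmax()])
a,b=[onz('top',p,140)[:2] for p in((251.3,234.6),(254,214))];print(a,b,np.arctan2(*(b-a)[::-1]))
"
```

```text
[575.34307762 159.46643688] [615.6586863 155.0955053] -0.10799602362271944
```

The nose points at -0.108 rad, against -0.139 expected. That leaves the aim point about 3 mm from the blue dot, well within 14 mm. Next I go over the button.

>>> play_rows --deltas '[{"jaw":0,"offset":[0.002,-0.03,0],"turn":[0,0,0]},{"jaw":0,"offset":[0,-0.04,0],"turn":[0,0,0]},{"jaw":0,"offset":[0,-0.04,0],"turn":[0,0,0]},{"jaw":0,"offset":[0,-0.03,0],"turn":[0,0,0]},{"jaw":0,"offset":[0,-0.019,0],"turn":[0,0,0]},{"jaw":0,"offset":[0,0,0.04],"turn":[0,0,0]},{"jaw":0,"offset":[0,0,0.03],"turn":[0,0,0]},{"jaw":0,"offset":[0,0,0.01],"turn":[0,0,0]},{"jaw":0,"offset":[0,0,0],"turn":[0,0,0]},{"jaw":0,"offset":[0,0,0],"turn":[0,0,0]}]'

```text
time: 22.9
position: [551.9, 51.2, 129.7]
tcp_rot: [-3.134, 0.221, -0.002]
wrist_force: [0.6, -0.3, 0.2]
gripper_width: 0.5
gripper_force: 0.0
```

```bash
python3 -c "
from h import *
go(550.6,50.3,111)"
```

```text
t 22.9 pos [551.9  51.2 129.7] yaw -1.711 w 0.5 F [ 0.6 -0.3  0.2] fg 0.0 q6 1.71
  offset mm [-1.2  1.  18.7] dist 18.8
```

>>> play_rows --deltas '[{"jaw":0,"offset":[-0.001,0.001,0.015],"turn":[0,0,0]},{"jaw":0,"offset":[0,0,0.006],"turn":[0,0,0]},{"jaw":0,"offset":[0,0,0.005],"turn":[0,0,0]},{"jaw":0,"offset":[0,0,0.002],"turn":[0,0,0]},{"jaw":0,"offset":[0,0,0],"turn":[0,0,0]},{"jaw":0,"offset":[0,0,0],"turn":[0,0,0]}]'

```text
time: 23.5
position: [551.3, 49.7, 104.7]
tcp_rot: [-3.134, 0.222, -0.004]
wrist_force: [-14.5, -0.2, 31.3]
gripper_width: 0.4
gripper_force: 15.6
```

```bash
python3 -c "
from h import *
go(550.6,50.3,104)"
```

```text
t 23.5 pos [551.3  49.7 104.7] yaw -1.712 w 0.4 F [-14.5  -0.2  31.3] fg 15.6 q6 1.71
  offset mm [-0.8 -0.5  0.7] dist 1.2
```

The button is at its stop: 31 N at z 104.7, about 7 mm in. I'll retract and check.

>>> play_rows --deltas '[{"jaw":0,"offset":[0,0,-0.01],"turn":[0,0,0]},{"jaw":0,"offset":[0,0,-0.03],"turn":[0,0,0]},{"jaw":0,"offset":[0,0,-0.04],"turn":[0,0,0]},{"jaw":0,"offset":[0,0,-0.03],"turn":[0,0,0]},{"jaw":0,"offset":[0,0.03,0],"turn":[0,0,0]},{"jaw":0,"offset":[0,0.04,0],"turn":[0,0,0]},{"jaw":0,"offset":[0,0.04,0],"turn":[0,0,0]},{"jaw":0,"offset":[0,0.04,0],"turn":[0,0,0]},{"jaw":0,"offset":[0,0.02,0],"turn":[0,0,0]},{"jaw":0,"offset":[0,0,0],"turn":[0,0,0]},{"jaw":0,"offset":[0,0,0],"turn":[0,0,0]},{"jaw":0,"offset":[0,0,0],"turn":[0,0,0]}]'

```text
time: 24.7
position: [526.3, -117.6, 210.3]
tcp_rot: [-3.133, 0.221, 0.0]
wrist_force: [-0.1, -0.9, -0.7]
gripper_width: 0.5
gripper_force: 0.0
```

```bash
python3 -c "
from h import *
go(550.6,50.3,104)
I=[camera(n) for n in('top','side')]
o=np.zeros((400,800,3),np.uint8);o[:,:400]=cv2.resize(I[0][170:300,195:325],(400,400),interpolation=3);o[:,400:]=cv2.resize(I[1][140:380,250:490],(400,400),interpolation=3)
cv2.imwrite('pics/end.png',o[:,:,::-1])"
```

```text
t 24.7 pos [ 526.3 -117.6  210.3] yaw -1.711 w 0.5 F [-0.1 -0.9 -0.7] fg 0.0 q6 1.4
  offset mm [   0.6 -169.6  106.4] dist 200.2
```

View pics/end.png

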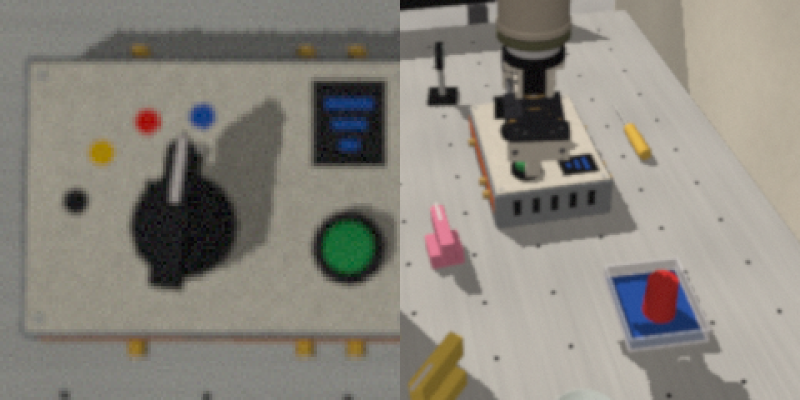

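The handle is unchanged, with its line at (178,170) pointing at blue (202,116) in the crop. The button is clear at (348,247), and the cap stands in the tray at (661,296). Handing in.

```bash
python3 -c "
from plant import *
print(hand_in())"
```

```text
the job is handed in; nothing more can be done
None
```

I handed the job in after about 25 s of robot time: the cap is in the tray, the handle is seated and points at the blue dot, and the button was pressed to its stop and released; no verdict came back.

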